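Put the returned lamp packs on charge and the faulty one on test

ROBOT

A 6-joint arm with a two-finger parallel gripper is mounted at the origin on the work surface. World frame = base frame: x ahead of the robot, y to its left, z up, the work surface at z = 0. Lengths are in mm, angles in rad, forces in N, time in s.
With the tool pointing down it reaches from about 275 to 750 mm from the base axis. Payload 10.2 kg.
Tool frame: the origin (TCP) lies at the very end of the fingers, on their centre line; the grasp point (between the pads) lies 19 mm behind it; z points along the fingers, y is the line along which they close (so a half turn about z gives the same grasp; the last joint's range is limited). The gripper opens to 85 mm and grips with 20 to 120 N. Pads are 22 mm wide; open, the fingers measure 114 mm over their backs; the gripper's body (76 mm by 85 mm) begins 54 mm behind the grasp point. The pads swing forward as they close: fully open they stand 13 mm farther back than shut.
Start: joints at [-1.571, 0.313, 1.498, -0, 1.331, -0.223], TCP at [115.991, -512.032, 231.294] pointing down, gripper open.
Joint ranges: [-2.94, 2.94], [-0.97, 2.17], [0.19, 2.56], [-1.23, 4.37], [0.02, 3.11], [-2.88, 2.88]. Speed limits (rad/s): [2.39, 2.39, 3.01, 3.14, 3.14, 3.14].

INTERFACE

Orientations are given as a unit quaternion [w, x, y, z].
In Python, from rig import ctrl gives the robot as it stands.
- The arm moves only by the tool step_arm, never from a script. Its argument "increments" is a list of rows, each a list of 3 entries, a list of its own where there are three numbers: the shift along the tool's x, y, z in cm, then the turn, a rotation vector about the tool's x, y, z in degrees, then the opening in per cent of the stroke, from 0 (shut) to 100 (fully open). A call has 1 to 8 rows; each row is the pose to reach, as a shift and turn from the pose commanded when the call began, along the tool's axes at that moment; what a row does not reach only later rows make up. A row lasts 1/8 s, in which the tool goes at most 62.5 mm and 10.7 degrees, less where a joint would pass 70% of its speed; a pose out of reach is approached as far as the arm can. A call with a gripper value outside its range is refused whole. The fingers move at their own pace and stop on an object; "squeeze" is the grip in N (left out, the last holds). Time passes only in rows, so rows that repeat a pose let the fingers close. It gives the time, the measured TCP pose, the force, the opening and the grip force at its end, in the units of the state.
- ctrl.sense(): the state, without advancing time (a new reading comes with each control period).
- ctrl.capture(name): name is "side" or "top" or "wrist"; returns a dict with "img" (400x640x3 uint8, red, green, blue), "fx", "fy", "cx", "cy" (pixels), "extrinsics" (4x4, takes a point from camera to world coordinates). Camera axes: x right, y down, z forward; pixel columns grow to the right and rows downward; lengths in mm; the calibration is good to about 2 mm. A picture is of the moment at which its call begins. There is no depth.
- ctrl.finish_job(): hands the job in; it is judged then, once.
The state is a dict: "time_s": time; "joints": joint angles; "dq": joint speeds; "tau": joint torques, N m; "eef_pos": TCP position; "ee_rot": TCP orientation; "force": force on the tool from outside, world axes, zero at the start; "wrist_torque": the same for the moment, N m; "grip_width": opening from 0.0 (shut) to 1.0 (fully open); "grip_force": force on a finger pad.
Only numpy, scipy, OpenCV 4.12 (cv2) and the standard library are available. Lean on these libraries where they do the work, as an engineer would, in place of code of your own. Each camera call takes 0.05 s, during which the arm holds its last target. There are 200 camera calls.

TASK

Four grey cap-lamp battery packs have come back from the shift. Stand the packs with the yellow, blue and white bands upright in the charging cradles with caps of the same colours; stand the red-banded pack, which is faulty, in the carriage of the test rail and slide that carriage fully home against the contact block. Set the packs down without dropping them, and leave the loose domed glass lens where it lies.

Things in the scene. Friction and masses are not known exactly. Their poses are not given: they have to be found in the camera images.
- pack_yellow: grey lamp battery pack, yellow band and yellow lid label; 66 mm wide (x), 36 thick (y), 82 high (z), about 0.3 kg, standing upright. Origin: centre of its underside. Plain flat sides: grip across the 36 mm thickness, about 60 mm above the underside, so that the fingertips stay above the seat's mouth. Same either way round.
- pack_blue: grey lamp battery pack, blue band and blue lid label; 66 mm wide (x), 36 thick (y), 82 high (z), about 0.3 kg, standing upright. Origin: centre of its underside. Plain flat sides: grip across the 36 mm thickness, about 60 mm above the underside, so that the fingertips stay above the seat's mouth. Same either way round.
- pack_white: grey lamp battery pack, white band and white lid label; 66 mm wide (x), 36 thick (y), 82 high (z), about 0.3 kg, standing upright. Origin: centre of its underside. Plain flat sides: grip across the 36 mm thickness, about 60 mm above the underside, so that the fingertips stay above the seat's mouth. Same either way round.
- pack_red: grey lamp battery pack, red band and red lid label; 66 mm wide (x), 36 thick (y), 82 high (z), about 0.3 kg, standing upright. Origin: centre of its underside. Plain flat sides: grip across the 36 mm thickness, about 60 mm above the underside, so that the fingertips stay above the seat's mouth. Same either way round. Red: faulty.
- cradle_yellow: fixed charging cradle with a yellow cap on the housing at its back. Pocket for one upright pack: floor 12 mm above the shelf, 74 (x) by 44 mm (y) inside, walls to 28 mm height, then flaring to 90 by 60 mm at 40 mm height. The pack's x goes along cradle x, either way round. Housing 50 to 80 mm along +x, 72 high. Origin: middle of the pocket, at shelf level.
- cradle_blue: fixed charging cradle with a blue cap on the housing at its back. Pocket for one upright pack: floor 12 mm above the shelf, 74 (x) by 44 mm (y) inside, walls to 28 mm height, then flaring to 90 by 60 mm at 40 mm height. The pack's x goes along cradle x, either way round. Housing 50 to 80 mm along +x, 72 high. Origin: middle of the pocket, at shelf level.
- cradle_white: fixed charging cradle with a white cap on the housing at its back. Pocket for one upright pack: floor 12 mm above the shelf, 74 (x) by 44 mm (y) inside, walls to 28 mm height, then flaring to 90 by 60 mm at 40 mm height. The pack's x goes along cradle x, either way round. Housing 50 to 80 mm along +x, 72 high. Origin: middle of the pocket, at shelf level.
- carriage: metal carriage on the test rail, pocket as in a cradle: floor 10 mm above its origin (origin 24 mm above the shelf, under the pocket's middle), mouth 28 mm above the floor; pack x along carriage x. Slides only along its x (the rail), stays where left, 1.5 N friction; move it by pushing, or by moving the pack standing in it (4 mm play all round).
- test_rail: fixed grooved slide rail, 270 by 70 mm, 24 high; at its +x end the black contact block with red top (110 high, face 104 mm from the origin). Origin: middle of its underside; x along the rail to the block. The carriage's origin starts at rail x = -50 to -15 mm and is fully home at its stop at x = +50 mm.
- lens: loose domed clear glass lamp lens, 62 mm across, 24 mm high, flat side down on the shelf; to be left alone. Origin: centre of its underside.
Mind the look-alikes: they are no part of the job. What is shaped like the pack_yellow but green or purple is not meant.

How it is judged (in metres and radians):
At the end, for the whole second after the job is handed in: Each banded pack stands upright on the floor of its own pocket (yellow, blue, white cradle; red: carriage), centre within 10 mm, height within 4 mm, tilt under 7 deg, turned with the pocket within 14 deg; the carriage is within 7 mm of home; all released and at rest (horizontal distance between pack_yellow and cradle_yellow below 0.01 m and z of pack_yellow in the frame of cradle_yellow between 0.008 and 0.016 m and angle between each of pack_yellow, pack_blue, pack_white, pack_red's own z axis and vertical below 0.12 rad and angle between the x axis of pack_yellow and the x axis of cradle_yellow, either way round below 0.25 rad and linear speed of each of pack_yellow, pack_blue, pack_white, pack_red below 0.02 m/s and horizontal distance between pack_blue and cradle_blue below 0.01 m and z of pack_blue in the frame of cradle_blue between 0.008 and 0.016 m and angle between the x axis of pack_blue and the x axis of cradle_blue, either way round below 0.25 rad and horizontal distance between pack_white and cradle_white below 0.01 m and z of pack_white in the frame of cradle_white between 0.008 and 0.016 m and angle between the x axis of pack_white and the x axis of cradle_white, either way round below 0.25 rad and horizontal distance between pack_red and carriage below 0.01 m and z of pack_red in the frame of carriage between 0.006 and 0.014 m and angle between the x axis of pack_red and the x axis of carriage, either way round below 0.25 rad and x of carriage in the frame of test_rail above 0.043 m); the robot touches nothing.
It fails at once if a pack is dropped or thrown (moves faster than 0.7 m/s, a fall of about 25 mm, out of the grip) ((linear speed of pack_yellow above 0.7 m/s and contact force between the fingers and pack_yellow below 0.05 N) or (linear speed of pack_blue above 0.7 m/s and contact force between the fingers and pack_blue below 0.05 N) or (linear speed of pack_white above 0.7 m/s and contact force between the fingers and pack_white below 0.05 N) or (linear speed of pack_red above 0.7 m/s and contact force between the fingers and pack_red below 0.05 N)).
It fails at once if the glass lens is moved more than 20 mm (distance of lens from where it was at the start of the episode above 0.02 m).
It also fails if it takes over 115 s, if anything falls off the work surface, if the arm or the gripper's body presses on something with over 40 N, if the wrist force passes 120 N, or if a joint passes its speed limit or range.

## Working session

There is one attempt and no reset: what is moved stays moved. The work goes in short steps, Python scripts to look and compute and a tool call to move; the robot and the scene stay as the last step left them, time stands still between calls to the robot, and variables do not carry over. Pictures are saved under pics/ and viewed, at most 14 in all, crops included, and the job is handed in when it is done.

Besides the shell and the picture viewer there is one more tool, called after ">>>" in YAML: its name, and indented under it one key for each argument. step_arm: Moves the arm, as the interface text tells. Its arguments: {"type":"object","properties":{"increments":{"type":"array"},"squeeze":{"type":"number"}},"required":["increments"]}

```bash
mkdir -p pics; ls; cat > h.py <<'E'
import numpy as np, cv2
from rig import ctrl
from scipy.spatial.transform import Rotation as R
def cap(n,f):
    c=ctrl.capture(n); cv2.imwrite(f'pics/{f}.png',c['img'][:,:,::-1]); np.savez(f'{f}.npz',**c); return c
def ray(c,u,v,z):
    E=np.array(c['extrinsics']); d=E[:3,:3]@np.array([(u-c['cx'])/c['fx'],(v-c['cy'])/c['fy'],1]); o=E[:3,3]
    return o+d*(z-o[2])/d[2]
def proj(c,p):
    E=np.linalg.inv(np.array(c['extrinsics'])); q=E[:3,:3]@np.array(p)+E[:3,3]
    return q[0]/q[2]*c['fx']+c['cx'],q[1]/q[2]*c['fy']+c['cy']
E
python3 - <<'E'
from h import *
for n in('top','side'):
    c=cap(n,n+'0'); print(n,np.round(c['extrinsics'],2).tolist(),c['fx'],c['cx'],c['cy'])
print(ctrl.sense())
E
```

```text
pics
top [[0.03, -0.99, 0.13, 217.6], [-1.0, -0.03, 0.01, -145.84], [-0.01, -0.13, -0.99, 1516.97], [0.0, 0.0, 0.0, 1.0]] 467.53772346774616 320.84880004540236 201.4994846046117
side [[-0.99, -0.09, 0.08, 308.93], [-0.12, 0.6, -0.79, 821.88], [0.02, -0.79, -0.61, 805.77], [0.0, 0.0, 0.0, 1.0]] 461.6151338837593 321.94435362167127 202.1973285129202
{'time_s': 0.1, 'joints': array([-1.57144066e+00,  3.13383584e-01,  1.49835615e+00, -4.41506367e-06,
        1.33103288e+00, -2.23376686e-01]), 'dq': array([ 6.78703765e-04, -3.87030027e-04, -3.23105460e-03, -8.81203040e-05,
       -1.09977601e-05, -2.48170438e-03]), 'tau': array([ 2.58216947e-03, -4.12897360e+01, -2.60140336e+01, -2.25839276e-04,
        3.01349064e-03, -3.80675783e-05]), 'eef_pos': array([ 115.96916705, -511.78871931,  230.7995365 ]), 'ee_rot': array([-5.86517900e-04,  9.93804963e-01,  1.11136620e-01,  6.38147088e-05]), 'force': array([0.51403267, 0.09047049, 0.253438  ]), 'wrist_torque': array([-0.02333773, -0.00524118, -0.00567559]), 'grip_force': 0.0, 'grip_width': 0.9991347859959737}
```

View pics/top0.png

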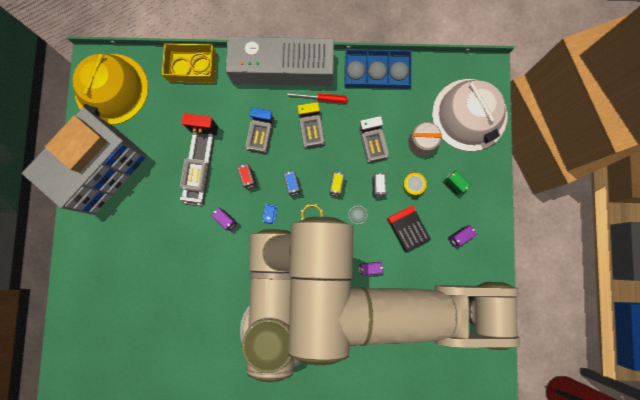

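View pics/side0.png

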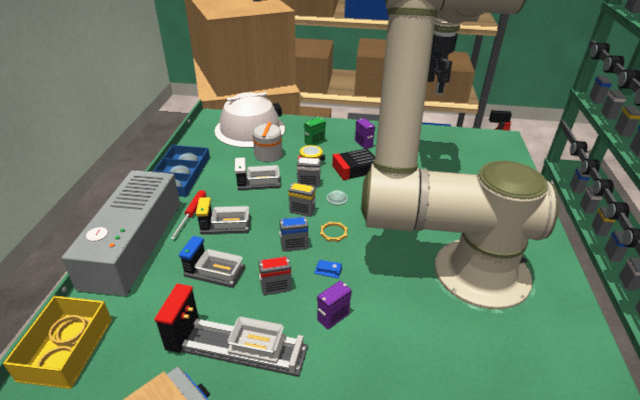

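The top view shows the packs with red (247,176), blue (292,183), yellow (337,184) and white (380,185) lids. The cradles are blue (259,136), yellow (312,130) and white (374,145), the carriage is at (195,175), and the lens is at (358,214).

Possible mix-ups:
- **Packs:** green pack (457,182) and purple packs (224,219), (463,236), (371,269).
- **Blue:** the tag at (270,214).
- **Yellow:** the round tin at (415,184).
- **Red:** the black and red box at (409,228).

I choose the grey packs in the row at v≈180 and check them in one crop.

```bash
python3 - <<'E'
from h import *
im=cv2.imread('pics/top0.png')[95:225,175:405]
cv2.imwrite('pics/crop0.png',cv2.resize(im,None,fx=3.4,fy=3.4,interpolation=cv2.INTER_CUBIC))
E
```

```text
(no output)
```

View pics/crop0.png

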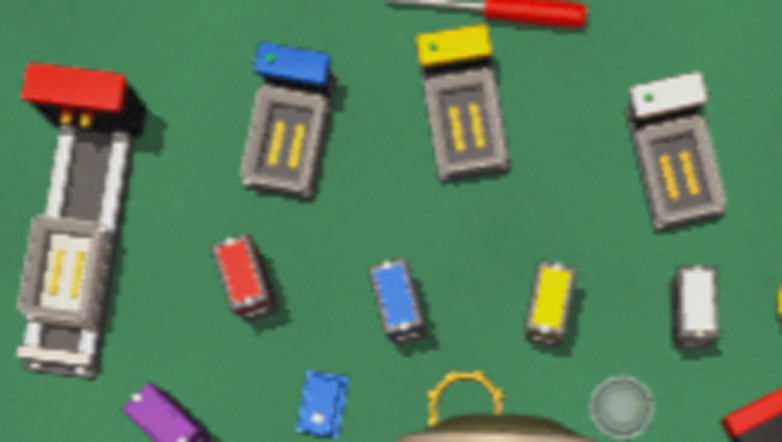

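The crop confirms the choices: the four grey packs lie in the middle row, and the cradles and carriage show gold contacts on their pocket floors. Next I measure.

```bash
cat >> h.py <<'E'
HS={'yellow':((22,120,90),(33,255,255)),'blue':((105,120,90),(120,255,255)),'red':((0,150,90),(5,255,255)),'white':((0,0,175),(180,40,255)),'gold':((15,110,90),(26,255,255))}
def rects(c,col,z,box,amin=15,k=0):
    """min-area rects of colour blobs in box(u0,v0,u1,v1), cast on plane z -> centre, long-axis angle(deg), dims"""
    hsv=cv2.cvtColor(np.ascontiguousarray(c['img']),cv2.COLOR_RGB2HSV); lo,hi=HS[col]
    m=cv2.inRange(hsv,lo,hi); b=np.zeros_like(m); u0,v0,u1,v1=box; b[v0:v1,u0:u1]=m[v0:v1,u0:u1]
    if k: b=cv2.morphologyEx(b,cv2.MORPH_CLOSE,np.ones((k,k)))
    out=[]
    for q in cv2.findContours(b,cv2.RETR_EXTERNAL,cv2.CHAIN_APPROX_NONE)[0]:
        if cv2.contourArea(q)<amin: continue
        p=np.float32([ray(c,u,v,z)[:2] for u,v in q[:,0]])
        r=cv2.minAreaRect(p); B=cv2.boxPoints(r); e=[B[1]-B[0],B[2]-B[1]]; L=[np.linalg.norm(x) for x in e]
        a=e[int(L[1]>L[0])]; out.append((np.round(r[0],1),round((np.degrees(np.arctan2(a[1],a[0]))+90)%180-90,1),np.round(sorted(L),1),np.round(q[:,0].mean(0))))
    return out
E
python3 - <<'E'
from h import *
c=np.load('top0.npz')
for col,bp,bc in(('red',(230,155,265,195),None),('blue',(280,165,305,200),(240,100,280,125)),('yellow',(325,165,350,200),(290,95,325,120)),('white',(370,168,392,200),(355,110,390,130))):
    print(col,'pack',rects(c,col,82,bp))
    if bc: print('   cap',rects(c,col,72,bc))
for n,b,z in(('carr',(180,160,212,190),34),('cb',(245,125,275,150),12),('cy',(300,115,325,148),12),('cw',(360,130,390,160),12)): print(n,rects(c,'gold',z,b,3,5))
print('block',rects(c,'red',110,(180,110,216,130)))
print('lens',ray(c,358,214.5,8))
E
```

```text
red pack [(array([481.7, 115.6]), np.float32(19.1), array([22.7, 50.5], dtype=float32), array([245., 174.]))]
blue pack [(array([463.2, -28.9]), np.float32(17.0), array([23.7, 51.3], dtype=float32), array([291., 181.]))]
   cap [(array([682.6,  76.4]), np.float32(79.8), array([29. , 67.4], dtype=float32), array([261., 113.]))]
yellow pack [(array([ 464.5, -171.2]), np.float32(-9.9), array([26.2, 53.2], dtype=float32), array([336., 182.]))]
   cap [(array([704.5, -74.8]), np.float32(-78.8), array([31.1, 68.9], dtype=float32), array([308., 108.]))]
white pack [(array([ 463.7, -306.4]), np.float32(0.7), array([24.9, 59.8], dtype=float32), array([380., 183.]))]
   cap [(array([ 662.4, -277.1]), np.float32(-75.3), array([28.2, 65.8], dtype=float32), array([371., 122.]))]
carr [(array([484.3, 287.9]), np.float32(-5.7), array([26.3, 42.6], dtype=float32), array([194., 175.]))]
cb [(array([619.6,  88. ]), np.float32(-8.4), array([29.4, 42.4], dtype=float32), array([259., 137.]))]
cy [(array([643.8, -86.4]), np.float32(11.0), array([29.9, 42. ], dtype=float32), array([312., 132.]))]
cw [(array([ 600.4, -293.8]), np.float32(14.4), array([30.4, 44.4], dtype=float32), array([374., 146.]))]
block [(array([641.1, 269.9]), np.float32(84.9), array([40.2, 92. ], dtype=float32), array([196., 121.]))]
lens [ 372.63485383 -244.6934755     8.        ]
```

```bash
cat >> h.py <<'E'
def plan(*targets):
    """targets (x,y,z,yaw deg of tool x) -> shift cm / turn deg in current tool axes"""
    s=ctrl.sense(); w,x,y,z=s['ee_rot']; T=R.from_quat([x,y,z,w]); p=np.array(s['eef_pos'])
    print('now',np.round(p,1),'yaw',round(np.degrees(np.arctan2(*T.as_matrix()[1::-1,0])),1),'t',round(s['time_s'],2),'F',np.round(s['force'],1),'gf',round(s['grip_force'],1),'w',round(s['grip_width'],3))
    for t in targets:
        G=R.from_euler('z',t[3],degrees=True)*R.from_euler('x',180,degrees=True)
        print(t,np.round(T.inv().apply(np.array(t[:3])-p)/10,2).tolist(),np.round((T.inv()*G).as_rotvec(degrees=True),1).tolist())
E
python3 - <<'E'
from h import *
plan((430,-306,230,1))
E
```

```text
now [ 116.  -511.8  230.8] yaw 12.8 t 0.1 F [0.5 0.1 0.3] gf 0.0 w 0.999
(430, -306, 230, 1) [35.17, -13.13, 0.1] [-0.1, -0.0, 11.8]
```

>>> step_arm:
  increments:
    - [[35.2, -13.1, 0.1], [0, 0, 11.8], 100]
    - [[35.2, -13.1, 0.1], [0, 0, 11.8], 100]
    - [[35.2, -13.1, 0.1], [0, 0, 11.8], 100]
    - [[35.2, -13.1, 0.1], [0, 0, 11.8], 100]
    - [[35.2, -13.1, 0.1], [0, 0, 11.8], 100]
    - [[35.2, -13.1, 0.1], [0, 0, 11.8], 100]
    - [[35.2, -13.1, 0.1], [0, 0, 11.8], 100]
    - [[35.2, -13.1, 0.1], [0, 0, 11.8], 100]
  squeeze: 40

```text
time_s: 1.1
eef_pos: [430.1, -306.5, 229.9]
ee_rot: [-0.0, 1.0, 0.009, -0.0]
force: [-0.6, 0.0, 0.1]
grip_width: 1.002
grip_force: 0.0
```

```bash
python3 - <<'E'
from h import *
plan((464,-306,150,1))
c=cap('wrist','w1'); print(np.round(c['extrinsics'],2).tolist(),c['fx'])
c=cap('top','top1')
E
```

```text
now [ 430.1 -306.5  229.9] yaw 1.0 t 1.1 F [-0.6  0.   0.1] gf 0.0 w 1.002
(464, -306, 150, 1) [3.39, 0.02, 7.99] [-0.0, 0.0, 0.0]
[[0.02, -0.95, -0.32, 514.05], [-1.0, -0.02, -0.0, -305.0], [-0.0, 0.32, -0.95, 372.09], [0.0, 0.0, 0.0, 1.0]] 331.597445725684
```

View pics/w1.png

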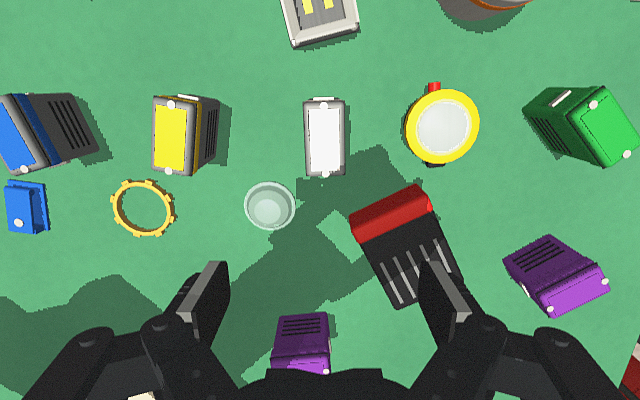

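The wrist view shows the white pack at (324,138) standing clear, with yellow at (171,138), the lens at (269,206) and the white cradle at the top edge. Next I measure the packs from here.

```bash
python3 - <<'E'
from h import *
c=np.load('w1.npz')
print('white',rects(c,'white',82,(298,90,352,185),100))
print('yellow',rects(c,'yellow',82,(145,85,192,180),100))
print('blue',rects(c,'blue',82,(0,85,60,180),100))
c=np.load('top1.npz')
for n,b,z in(('cw',(360,130,390,160),12),): print(n,rects(c,'gold',z,b,3,5))
E
```

```text
white [(array([ 466. , -305.4]), np.float32(2.0), array([30.6, 65.6], dtype=float32), array([324., 139.]))]
yellow [(array([ 465.7, -171. ]), np.float32(-9.8), array([26.1, 54.5], dtype=float32), array([170., 137.]))]
blue [(array([464. , -28.2]), np.float32(16.7), array([26.2, 53.9], dtype=float32), array([ 11., 139.])), (array([471.9, -58.1]), np.float32(17.0), array([10.5, 63.3], dtype=float32), array([ 37., 127.]))]
cw [(array([ 600.2, -294. ]), np.float32(11.9), array([30.4, 44.8], dtype=float32), array([373., 145.]))]
```

>>> step_arm:
  increments:
    - [[3.5, -0.05, 5], [0, 0, 0], 100]
    - [[3.5, -0.05, 8], [0, 0, 0], 100]
    - [[3.5, -0.05, 13], [0, 0, 0], 100]
    - [[3.5, -0.05, 17], [0, 0, 0], 100]
    - [[3.5, -0.05, 19], [0, 0, 0], 100]
    - [[3.5, -0.05, 19], [0, 0, 0], 100]
    - [[3.5, -0.05, 19], [0, 0, 0], 38]
    - [[3.5, -0.05, 19], [0, 0, 0], 20]

```text
time_s: 2.2
eef_pos: [465.6, -306.0, 41.5]
ee_rot: [0.001, 1.0, 0.008, 0.001]
force: [-0.4, 0.8, 0.7]
grip_width: 0.605
grip_force: 0.0
```

>>> step_arm:
  increments:
    - [[0, 0, 0], [0, 0, 0], 20]
    - [[0, 0, 0], [0, 0, 0], 20]
    - [[0, 0, 0], [0, 0, 0], 20]
    - [[0, 0, 0], [0, 0, 0], 20]

```text
time_s: 2.7
eef_pos: [465.6, -305.8, 41.2]
ee_rot: [0.001, 1.0, 0.008, 0.0]
force: [-1.7, -0.3, 6.4]
grip_width: 0.416
grip_force: 40.6
```

```bash
python3 - <<'E'
from h import *
plan((465,-306,170,1),(560,-305,170,13.5),(600,-294,170,13.5))
cap('wrist','w2')
E
```

```text
now [ 465.6 -305.8   41.2] yaw 1.0 t 2.7 F [-1.7 -0.3  6.4] gf 40.6 w 0.416
(465, -306, 170, 1) [-0.05, 0.03, -12.88] [0.1, -0.0, -0.0]
(560, -305, 170, 13.5) [9.45, 0.09, -12.87] [0.1, -0.0, -12.5]
(600, -294, 170, 13.5) [13.47, -0.94, -12.87] [0.1, -0.0, -12.5]
```

View pics/w2.png

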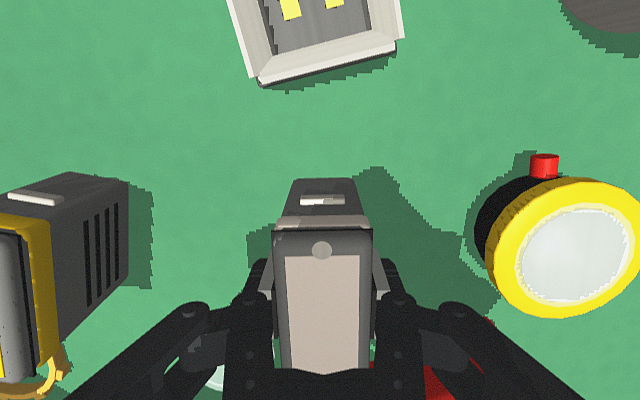

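The white pack is gripped squarely between the pads. I lift it and look at its cradle from a standoff.

>>> step_arm:
  increments:
    - [[0, 0, -3], [0, 0, 0], 20]
    - [[0, 0, -8], [0, 0, 0], 20]
    - [[1.5, 0.5, -13], [0, 0, -7], 20]
    - [[3.5, 1, -15], [0, 0, -12.5], 20]
    - [[4.7, 1, -15], [0, 0, -12.5], 20]
    - [[4.7, 1, -15], [0, 0, -12.5], 20]
    - [[4.7, 1, -15], [0, 0, -12.5], 20]

```text
time_s: 3.62
eef_pos: [511.7, -314.1, 188.7]
ee_rot: [-0.001, 0.993, 0.117, -0.001]
force: [0.1, -0.6, -2.5]
grip_width: 0.415
grip_force: 40.8
```

```bash
python3 - <<'E'
from h import *
c=cap('wrist','w3'); E=np.array(c['extrinsics'])
print(proj(c,(600,-294,12)), proj(c,(662,-277,72)))
u,v=map(int,proj(c,(600,-294,12)))
print(rects(c,'gold',12,(u-70,max(0,v-70),u+70,v+70),30,25))
print('cap',rects(c,'white',72,(0,0,640,max(1,v-30)),200))
plan((600,-294,150,14))
E
```

```text
(np.float64(325.2162786241134), np.float64(74.94391907730214)) (np.float64(322.2805667003004), np.float64(-29.137625465366426))
[(array([ 584.4, -293.6]), np.float32(-88.8), array([ 8.5, 21.9], dtype=float32), array([320.,  92.]))]
cap [(array([ 630.2, -286. ]), np.float32(-76.6), array([22.1, 57.7], dtype=float32), array([324.,  22.])), (array([ 670.9, -446.7]), np.float32(-76.6), array([26.9, 61.7], dtype=float32), array([565.,  28.])), (array([ 600.8, -117.7]), np.float32(-76.6), array([11.1, 57.5], dtype=float32), array([79.,  8.]))]
now [ 511.8 -314.3  189.1] yaw 13.4 t 3.67 F [-0.6  0.1 -3. ] gf 40.8 w 0.418
(600, -294, 150, 14) [9.06, 0.08, 3.9] [-0.1, 0.1, -0.6]
```

View pics/w3.png

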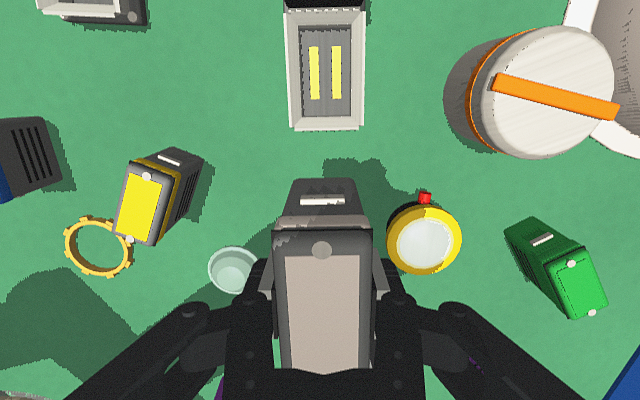

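The white cradle's contact strips are centred at about (325,73), within 2 px of the prediction, and they are aligned with the tool. I place the pack.

>>> step_arm:
  increments:
    - [[4, 0.1, 0], [0, 0, 0], 20]
    - [[9.15, 0.1, 3], [0, 0, 0], 20]
    - [[9.15, 0.1, 6], [0, 0, 0], 20]
    - [[9.15, 0.1, 8], [0, 0, 0], 20]
    - [[9.15, 0.1, 10], [0, 0, 0], 20]
    - [[9.15, 0.1, 11.5], [0, 0, 0], 20]
    - [[9.15, 0.1, 12.5], [0, 0, 0], 20]
    - [[9.15, 0.1, 13.2], [0, 0, 0], 20]

```text
time_s: 4.68
eef_pos: [601.7, -294.4, 58.0]
ee_rot: [0.0, 0.993, 0.117, 0.0]
force: [0.3, -0.5, -3.9]
grip_width: 0.415
grip_force: 41.5
```

```bash
python3 - <<'E'
from h import *
plan((601,-294,54,13.5))
E
```

```text
now [ 601.7 -294.4   58. ] yaw 13.5 t 4.67 F [ 0.3 -0.5 -3.9] gf 41.5 w 0.415
(601, -294, 54, 13.5) [-0.06, -0.05, 0.4] [0.0, -0.0, -0.0]
```

>>> step_arm:
  increments:
    - [[-0.05, -0.05, 0.2], [0, 0, 0], 20]
    - [[-0.05, -0.05, 0.3], [0, 0, 0], 20]
    - [[-0.05, -0.05, 0.35], [0, 0, 0], 20]
    - [[-0.05, -0.05, 0.35], [0, 0, 0], 20]

```text
time_s: 5.18
eef_pos: [601.2, -294.0, 55.1]
ee_rot: [0.0, 0.993, 0.117, 0.0]
force: [-0.4, -1.1, -2.8]
grip_width: 0.42
grip_force: 41.5
```

>>> step_arm:
  increments:
    - [[0, 0, 0.12], [0, 0, 0], 20]
    - [[0, 0, 0.2], [0, 0, 0], 20]
    - [[0, 0, 0.2], [0, 0, 0], 20]

```text
time_s: 5.55
eef_pos: [601.2, -293.9, 53.2]
ee_rot: [0.0, 0.993, 0.117, 0.0]
force: [-0.8, 1.0, 1.5]
grip_width: 0.419
grip_force: 41.9
```

>>> step_arm:
  increments:
    - [[0, 0, 0], [0, 0, 0], 45]
    - [[0, 0, 0], [0, 0, 0], 60]
    - [[0, 0, 0], [0, 0, 0], 85]
    - [[0, 0, -2], [0, 0, 0], 90]
    - [[0, 0, -7], [0, 0, 0], 100]
    - [[0, 0, -13], [0, 0, 0], 100]
    - [[-4, 0, -15], [0, 0, 5], 100]
    - [[-9, -1, -15], [0, 0, 10], 100]

```text
time_s: 6.55
eef_pos: [511.0, -305.9, 206.1]
ee_rot: [0.002, 1.0, 0.029, 0.002]
force: [-0.0, -1.3, -0.3]
grip_width: 1.006
grip_force: 0.0
```

```bash
python3 - <<'E'
from h import *
cap('wrist','w4')
plan((465.5,-171,150,-10),(465.5,-171,41,-10))
E
```

```text
now [ 505.  -304.6  203.8] yaw 3.0 t 6.6 F [-2.2 -1.6  0.6] gf 0.0 w 1.004
(465.5, -171, 150, -10) [-3.22, -13.55, 5.4] [-0.0, 0.2, 13.0]
(465.5, -171, 41, -10) [-3.19, -13.54, 16.3] [-0.0, 0.2, 13.0]
```

View pics/w4.png

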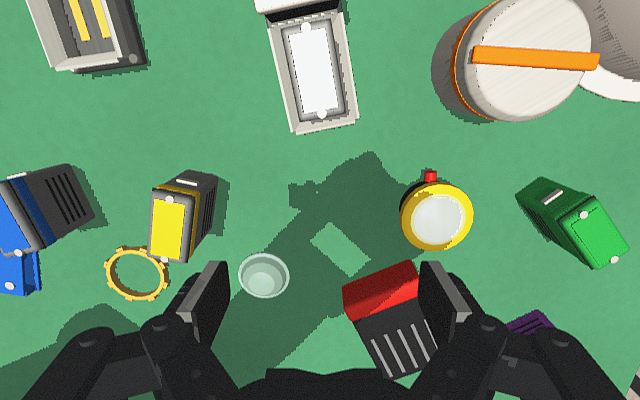

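The white pack stands in its cradle, with the lid centred at (313,68). I go on to the yellow pack at (168,230).

>>> step_arm:
  increments:
    - [[-1, -4, 1], [0, 0, 5], 100]
    - [[-2, -9, 3], [0, 0, 10], 100]
    - [[-3.5, -13, 5], [0, 0, 13.5], 100]
    - [[-3.75, -13.7, 5], [0, 0, 13.5], 100]
    - [[-3.75, -13.7, 6], [0, 0, 13.5], 100]
    - [[-3.75, -13.7, 6], [0, 0, 13.5], 100]

```text
time_s: 7.35
eef_pos: [465.9, -171.6, 142.7]
ee_rot: [0.0, 0.996, -0.088, 0.0]
force: [-0.0, -0.2, -0.4]
grip_width: 1.004
grip_force: 0.0
```

```bash
python3 - <<'E'
from h import *
plan((465.5,-171,41,-10))
c=cap('wrist','w5'); print(proj(c,(465.5,-171,82)))
for n,col,z,p in(('py','yellow',82,(465.5,-171,82)),):
    u,v=map(int,proj(c,p)); print(n,rects(c,col,z,(max(0,u-80),max(0,v-150),u+80,400),300))
plan((465.5,-171,41,-10))
E
```

```text
now [ 465.9 -171.6  142.7] yaw -10.1 t 7.35 F [-0.  -0.2 -0.4] gf 0.0 w 1.004
(465.5, -171, 41, -10) [-0.05, -0.06, 10.17] [0.0, -0.0, -0.1]
(np.float64(323.3346313902786), np.float64(217.72820852129644))
py [(array([ 466. , -171.2]), np.float32(-9.7), array([25.9, 53.6], dtype=float32), array([323., 215.]))]
now [ 465.9 -171.6  142.9] yaw -10.1 t 7.4 F [ 0.7 -0.2  0.8] gf 0.0 w 1.001
(465.5, -171, 41, -10) [-0.05, -0.06, 10.19] [0.0, -0.0, -0.1]
```

>>> step_arm:
  increments:
    - [[0, 0, 4], [0, 0, 0], 100]
    - [[0, 0, 8], [0, 0, 0], 100]
    - [[0, 0, 10.1], [0, 0, 0], 90]
    - [[0, 0, 10.15], [0, 0, 0], 60]
    - [[0, 0, 10.15], [0, 0, 0], 38]
    - [[0, 0, 10.15], [0, 0, 0], 20]
    - [[0, 0, 10.15], [0, 0, 0], 20]
    - [[0, 0, 10.15], [0, 0, 0], 20]

```text
time_s: 8.4
eef_pos: [466.3, -171.4, 42.5]
ee_rot: [0.001, 0.996, -0.087, 0.001]
force: [-0.5, -2.2, 6.1]
grip_width: 0.42
grip_force: 41.0
```

>>> step_arm:
  increments:
    - [[0, 0, 0], [0, 0, 0], 20]
    - [[0, 0, 0], [0, 0, 0], 20]

```text
time_s: 8.65
eef_pos: [466.3, -171.4, 42.5]
ee_rot: [0.001, 0.996, -0.087, 0.001]
force: [-0.8, -0.3, 6.8]
grip_width: 0.415
grip_force: 41.0
```

```bash
python3 - <<'E'
from h import *
plan((553,-104,190,11.2),(553,-104,190,11.2))
E
```

```text
now [ 466.3 -171.4   42.5] yaw -10.0 t 8.65 F [-0.8 -0.3  6.8] gf 41.0 w 0.415
(553, -104, 190, 11.2) [7.4, -8.12, -14.74] [0.1, -0.1, -21.2]
(553, -104, 190, 11.2) [7.4, -8.12, -14.74] [0.1, -0.1, -21.2]
```

>>> step_arm:
  increments:
    - [[0, 0, -3], [0, 0, 0], 20]
    - [[0, 0, -8], [0, 0, 0], 20]
    - [[2, -2, -12], [0, 0, -8], 20]
    - [[5, -5, -14.5], [0, 0, -16], 20]
    - [[7.4, -8.1, -14.7], [0, 0, -21.2], 20]
    - [[7.4, -8.1, -14.7], [0, 0, -21.2], 20]
    - [[7.4, -8.1, -14.7], [0, 0, -21.2], 20]

```text
time_s: 9.52
eef_pos: [551.9, -103.8, 187.8]
ee_rot: [-0.0, 0.995, 0.097, -0.001]
force: [0.1, -0.6, -3.0]
grip_width: 0.42
grip_force: 41.1
```

```bash
cat >> h.py <<'E'
HS['gold2']=((20,100,120),(34,255,255))
def strips(c,p):
    u,v=map(int,proj(c,p)); r=rects(c,'gold2',p[2],(u-45,max(0,v-55),u+45,v+55),30)
    print('pred px',u,v,r); print('strip mean',np.mean([x[0] for x in r],0))
E
python3 - <<'E'
from h import *
c=cap('wrist','w6'); strips(c,(643.8,-86.4,12)); plan((643.8,-86.4,54.5,11.2))
c=np.load('w3.npz'); strips(c,(600,-294,12))
E
```

```text
pred px 324 71 [(array([645.6, -96.1]), np.float32(11.6), array([ 8.2, 43.8], dtype=float32), array([336.,  71.])), (array([641.8, -76.5]), np.float32(10.8), array([ 8.3, 43.8], dtype=float32), array([313.,  71.]))]
strip mean [643.7 -86.3]
now [ 551.8 -104.1  187.9] yaw 11.1 t 9.57 F [-0.4  0.4 -2. ] gf 41.1 w 0.417
(643.8, -86.4, 54.5, 11.2) [9.38, 0.04, 13.33] [-0.0, 0.1, -0.1]
pred px 325 74 [(array([ 599.2, -283.8]), np.float32(14.6), array([ 8.3, 43.3], dtype=float32), array([314.,  72.])), (array([ 604.2, -303.1]), np.float32(13.9), array([ 7.4, 44. ], dtype=float32), array([336.,  72.]))]
strip mean [ 601.7  -293.45]
```

>>> step_arm:
  increments:
    - [[4, 0.05, 0], [0, 0, 0], 20]
    - [[8, 0.05, 2], [0, 0, 0], 20]
    - [[9.35, 0.05, 5], [0, 0, 0], 20]
    - [[9.35, 0.05, 8], [0, 0, 0], 20]
    - [[9.35, 0.05, 10], [0, 0, 0], 20]
    - [[9.35, 0.05, 11.5], [0, 0, 0], 20]
    - [[9.35, 0.05, 12.5], [0, 0, 0], 20]
    - [[9.35, 0.05, 12.9], [0, 0, 0], 20]

```text
time_s: 10.58
eef_pos: [644.3, -86.4, 59.1]
ee_rot: [-0.0, 0.995, 0.097, -0.0]
force: [-0.4, -0.2, -2.6]
grip_width: 0.414
grip_force: 41.1
```

>>> step_arm:
  increments:
    - [[0, 0, 0.1], [0, 0, 0], 20]
    - [[0, 0, 0.2], [0, 0, 0], 20]
    - [[0, 0, 0.3], [0, 0, 0], 20]
    - [[0, 0, 0.3], [0, 0, 0], 20]

```text
time_s: 11.08
eef_pos: [644.4, -86.2, 56.4]
ee_rot: [0.0, 0.995, 0.097, 0.0]
force: [0.1, 0.9, -2.5]
grip_width: 0.421
grip_force: 41.1
```

>>> step_arm:
  increments:
    - [[0, 0, 0.1], [0, 0, 0], 20]
    - [[0, 0, 0.2], [0, 0, 0], 20]
    - [[0, 0, 0.2], [0, 0, 0], 20]

```text
time_s: 11.45
eef_pos: [644.4, -86.2, 54.5]
ee_rot: [0.0, 0.995, 0.097, 0.0]
force: [-1.4, 0.0, 0.9]
grip_width: 0.419
grip_force: 41.3
```

>>> step_arm:
  increments:
    - [[0, 0, 0], [0, 0, 0], 45]
    - [[0, 0, 0], [0, 0, 0], 60]
    - [[0, 0, 0], [0, 0, 0], 85]
    - [[0, 0, -2], [0, 0, 0], 90]
    - [[0, 0, -7], [0, 0, 0], 100]
    - [[0, 0, -12], [0, 0, 0], 100]
    - [[-3, 0, -14], [0, 0, 0], 100]
    - [[-7, -1.5, -14], [0, 0, -3], 100]

```text
time_s: 12.45
eef_pos: [572.8, -85.7, 195.9]
ee_rot: [0.001, 0.992, 0.124, 0.002]
force: [0.8, -0.1, 0.2]
grip_width: 1.004
grip_force: 0.0
```

>>> step_arm:
  increments:
    - [[-3, -2.5, 0], [0, 0, -1], 100]
    - [[-6, -5, 1], [0, 0, -2], 100]
    - [[-9, -7, 3], [0, 0, -2.5], 100]
    - [[-9.5, -7.3, 5], [0, 0, -2.7], 100]
    - [[-9.5, -7.3, 5], [0, 0, -2.7], 100]
    - [[-9.5, -7.3, 5], [0, 0, -2.7], 100]

```text
time_s: 13.2
eef_pos: [463.6, -37.8, 145.1]
ee_rot: [0.0, 0.989, 0.147, 0.001]
force: [-0.5, -0.3, 0.5]
grip_width: 1.002
grip_force: 0.0
```

```bash
python3 - <<'E'
from h import *
c=cap('wrist','w7'); u,v=map(int,proj(c,(464,-28.5,82)))
print(u,v,rects(c,'blue',82,(max(0,u-45),max(0,v-70),u+45,min(400,v+80)),300))
plan((464,-28.5,42,16.8))
E
```

```text
310 211 [(array([464.5, -28.4]), np.float32(16.7), array([25.8, 53.4], dtype=float32), array([310., 209.]))]
now [463.6 -37.8 145.1] yaw 16.9 t 13.25 F [-0.6 -0.2 -0.1] gf 0.0 w 1.003
(464, -28.5, 42, 16.8) [0.29, -0.89, 10.31] [0.1, -0.1, 0.1]
```

View pics/w7.png

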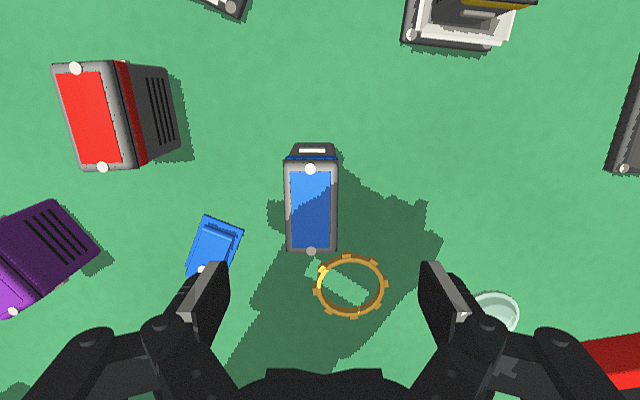

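The blue pack is at (310,209) with free space on both sides; the blue tag, ring and lens are clear. I grasp it.

>>> step_arm:
  increments:
    - [[0.3, -0.9, 2], [0, 0, 0], 100]
    - [[0.3, -0.9, 5], [0, 0, 0], 100]
    - [[0.3, -0.9, 9], [0, 0, 0], 100]
    - [[0.3, -0.9, 10.35], [0, 0, 0], 90]
    - [[0.3, -0.9, 10.35], [0, 0, 0], 60]
    - [[0.3, -0.9, 10.35], [0, 0, 0], 38]
    - [[0.3, -0.9, 10.35], [0, 0, 0], 20]
    - [[0.3, -0.9, 10.35], [0, 0, 0], 20]

```text
time_s: 14.25
eef_pos: [464.0, -28.3, 42.2]
ee_rot: [0.001, 0.989, 0.147, 0.001]
force: [-1.3, -0.2, 7.6]
grip_width: 0.417
grip_force: 40.4
```

>>> step_arm:
  increments:
    - [[0, 0, 0], [0, 0, 0], 20]
    - [[0, 0, 0], [0, 0, 0], 20]
    - [[0, 0, 0], [0, 0, 0], 20]

```text
time_s: 14.62
eef_pos: [464.0, -28.3, 42.2]
ee_rot: [0.001, 0.989, 0.147, 0.001]
force: [0.4, 0.8, 7.3]
grip_width: 0.412
grip_force: 40.4
```

```bash
python3 - <<'E'
from h import *
plan((530,104.5,190,-10))
E
```

```text
now [464.  -28.3  42.2] yaw 16.9 t 14.62 F [0.4 0.8 7.3] gf 40.4 w 0.412
(530, 104.5, 190, -10) [10.21, -10.77, -14.78] [0.1, -0.2, 26.9]
```

>>> step_arm:
  increments:
    - [[0, 0, -3], [0, 0, 0], 20]
    - [[0, 0, -8], [0, 0, 0], 20]
    - [[1, -1, -12.5], [0, 0, 7], 20]
    - [[4, -4, -14.8], [0, 0, 14], 20]
    - [[7.5, -7.5, -14.8], [0, 0, 22], 20]
    - [[10.2, -10.8, -14.8], [0, 0, 26.9], 20]
    - [[10.2, -10.8, -14.8], [0, 0, 26.9], 20]
    - [[10.2, -10.8, -14.8], [0, 0, 26.9], 20]

```text
time_s: 15.62
eef_pos: [528.9, 104.6, 188.8]
ee_rot: [0.0, 0.996, -0.087, -0.0]
force: [0.2, 0.7, -3.4]
grip_width: 0.419
grip_force: 41.4
```

```bash
python3 - <<'E'
from h import *
c=cap('wrist','w8'); strips(c,(619.6,88,12)); plan((619.6,88,54.2,-10))
E
```

```text
pred px 324 73 [(array([620.3,  79. ]), np.float32(-9.1), array([ 8.1, 43.9], dtype=float32), array([335.,  70.])), (array([623.3,  98.6]), np.float32(-9.0), array([ 8.4, 44.8], dtype=float32), array([312.,  70.]))]
strip mean [621.8  88.8]
now [529.  104.2 188.9] yaw -10.0 t 15.68 F [ 0.3  0.6 -2. ] gf 41.4 w 0.415
(619.6, 88, 54.2, -10) [9.21, 0.02, 13.46] [0.0, 0.0, -0.0]
```

>>> step_arm:
  increments:
    - [[4, -0.05, 0], [0, 0, -1], 20]
    - [[8, -0.05, 2], [0, 0, -1], 20]
    - [[9.35, -0.05, 5], [0, 0, -1], 20]
    - [[9.35, -0.05, 8], [0, 0, -1], 20]
    - [[9.35, -0.05, 10], [0, 0, -1], 20]
    - [[9.35, -0.05, 11.5], [0, 0, -1], 20]
    - [[9.35, -0.05, 12.5], [0, 0, -1], 20]
    - [[9.35, -0.05, 13], [0, 0, -1], 20]

```text
time_s: 16.68
eef_pos: [621.5, 88.9, 58.7]
ee_rot: [0.0, 0.997, -0.079, 0.0]
force: [0.6, 0.2, -2.8]
grip_width: 0.416
grip_force: 41.5
```

>>> step_arm:
  increments:
    - [[0, 0, 0.15], [0, 0, 0], 20]
    - [[0, 0, 0.3], [0, 0, 0], 20]
    - [[0, 0, 0.35], [0, 0, 0], 20]
    - [[0, 0, 0.4], [0, 0, 0], 20]
    - [[0, 0, 0.4], [0, 0, 0], 20]

```text
time_s: 17.3
eef_pos: [621.5, 89.2, 54.9]
ee_rot: [0.0, 0.997, -0.079, 0.0]
force: [0.1, -0.2, -2.1]
grip_width: 0.42
grip_force: 41.5
```

>>> step_arm:
  increments:
    - [[0, 0, 0.08], [0, 0, 0], 20]
    - [[0, 0, 0.1], [0, 0, 0], 20]
    - [[0, 0, 0.1], [0, 0, 0], 20]

```text
time_s: 17.68
eef_pos: [621.6, 89.1, 54.2]
ee_rot: [0.0, 0.997, -0.079, 0.0]
force: [-3.1, 0.0, 3.2]
grip_width: 0.418
grip_force: 42.0
```

>>> step_arm:
  increments:
    - [[0, 0, 0], [0, 0, 0], 45]
    - [[0, 0, 0], [0, 0, 0], 60]
    - [[0, 0, 0], [0, 0, 0], 85]
    - [[0, 0, -2], [0, 0, 0], 90]
    - [[0, 0, -7], [0, 0, 0], 100]
    - [[0, 0, -12], [0, 0, 0], 100]
    - [[-3, 0, -14], [0, 0, -5], 100]
    - [[-7, -0.2, -14], [0, 0, -10], 100]

```text
time_s: 18.68
eef_pos: [552.7, 102.0, 195.4]
ee_rot: [0.0, 1.0, 0.01, 0.002]
force: [0.6, 0.3, -0.2]
grip_width: 0.998
grip_force: 0.0
```

```bash
python3 - <<'E'
from h import *
c=cap('wrist','w9'); plan((482,115.8,145,19))
E
```

```text
now [547.9 103.6 194.1] yaw 1.4 t 18.73 F [1.5 2.1 1.3] gf 0.0 w 1.0
(482, 115.8, 145, 19) [-6.55, -1.38, 4.93] [-0.0, 0.1, -17.6]
```

View pics/w9.png

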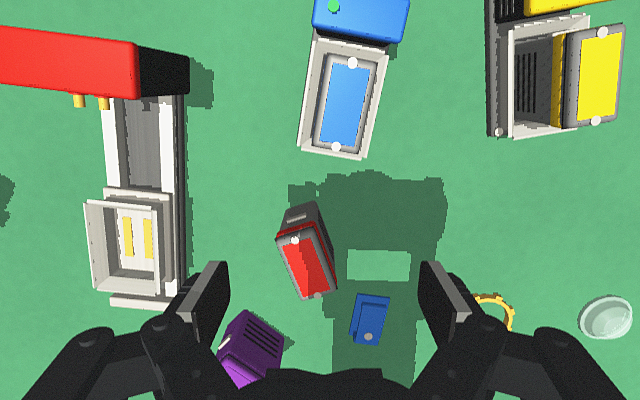

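Blue and yellow stand in their cradles, with lids at (347,105) and (595,75). The red pack is at (307,265), free on both sides, and the carriage is at (130,240). Red is next.

>>> step_arm:
  increments:
    - [[-3, -0.5, 1], [0, 0, -7], 100]
    - [[-6, -1.2, 3], [0, 0, -14], 100]
    - [[-7.05, -1.5, 4.5], [0, 0, -18], 100]
    - [[-7.05, -1.5, 5], [0, 0, -18], 100]
    - [[-7.05, -1.5, 5], [0, 0, -18], 100]

```text
time_s: 19.35
eef_pos: [482.6, 115.8, 144.0]
ee_rot: [0.0, 0.986, 0.164, 0.0]
force: [-0.6, -0.3, -0.2]
grip_width: 0.999
grip_force: 0.0
```

```bash
python3 - <<'E'
from h import *
c=cap('wrist','w10'); u,v=map(int,proj(c,(482,115.8,82)))
print(u,v,rects(c,'red',82,(max(0,u-60),max(0,v-80),u+60,min(400,v+80)),300))
c=cap('top','top2'); print(rects(c,'gold',34,(180,160,212,190),3,5))
plan((482,115.8,42,19))
E
```

```text
323 217 [(array([482.9, 116.4]), np.float32(19.9), array([25.5, 53.7], dtype=float32), array([323., 214.]))]
[]
now [482.7 115.8 144.3] yaw 18.9 t 19.45 F [-0.4  0.1 -0.3] gf 0.0 w 1.0
(482, 115.8, 42, 19) [-0.08, -0.03, 10.23] [0.0, -0.1, -0.1]
```

>>> step_arm:
  increments:
    - [[0, -0.05, 3], [0, 0, -1], 100]
    - [[0, -0.05, 7], [0, 0, -1], 100]
    - [[0, -0.05, 10], [0, 0, -1], 100]
    - [[0, -0.05, 10.25], [0, 0, -1], 90]
    - [[0, -0.05, 10.25], [0, 0, -1], 60]
    - [[0, -0.05, 10.25], [0, 0, -1], 38]
    - [[0, -0.05, 10.25], [0, 0, -1], 20]
    - [[0, -0.05, 10.25], [0, 0, -1], 20]

```text
time_s: 20.45
eef_pos: [482.6, 116.4, 42.6]
ee_rot: [0.0, 0.985, 0.173, 0.001]
force: [-0.6, -0.5, 6.7]
grip_width: 0.416
grip_force: 40.1
```

>>> step_arm:
  increments:
    - [[0, 0, 0], [0, 0, 0], 20]
    - [[0, 0, 0], [0, 0, 0], 20]
    - [[0, 0, 0], [0, 0, 0], 20]

```text
time_s: 20.82
eef_pos: [482.6, 116.4, 42.6]
ee_rot: [0.0, 0.985, 0.173, 0.001]
force: [-0.9, 0.0, 6.6]
grip_width: 0.42
grip_force: 40.1
```

```bash
python3 - <<'E'
from h import *
plan((395,296,210,-5.5))
E
```

```text
now [482.6 116.4  42.6] yaw 20.0 t 20.82 F [-0.9  0.   6.6] gf 40.1 w 0.42
(395, 296, 210, -5.5) [-2.06, -19.86, -16.77] [0.0, -0.1, 25.5]
```

>>> step_arm:
  increments:
    - [[0, 0, -3], [0, 0, 0], 20]
    - [[0, 0, -8], [0, 0, 0], 20]
    - [[0, -1, -13], [0, 0, 5], 20]
    - [[-0.5, -5, -16.8], [0, 0, 11], 20]
    - [[-1, -10, -16.8], [0, 0, 18], 20]
    - [[-1.5, -15, -16.8], [0, 0, 24], 20]
    - [[-2, -19, -16.8], [0, 0, 25.5], 20]
    - [[-2, -19.9, -16.8], [0, 0, 25.5], 20]

```text
time_s: 21.82
eef_pos: [393.7, 298.1, 209.4]
ee_rot: [-0.0, 0.999, -0.047, -0.0]
force: [0.6, -0.4, -2.6]
grip_width: 0.417
grip_force: 41.4
```

>>> step_arm:
  increments:
    - [[0, 0, 0], [0, 0, 0], 20]
    - [[0, 0, 0], [0, 0, 0], 20]

```text
time_s: 22.08
eef_pos: [395.5, 295.7, 209.3]
ee_rot: [0.0, 0.999, -0.049, -0.0]
force: [-0.1, -0.7, -2.3]
grip_width: 0.418
grip_force: 41.4
```

```bash
python3 - <<'E'
from h import *
c=cap('wrist','w11'); strips(c,(484.3,287.9,34)); plan((484.3,287.9,76.6,-5.5))
E
```

```text
pred px 323 76 [(array([486.5, 299. ]), np.float32(-6.1), array([ 7.9, 42.4], dtype=float32), array([311.,  75.])), (array([484.9, 278.6]), np.float32(-5.6), array([ 7.9, 43.1], dtype=float32), array([333.,  75.]))]
strip mean [485.7 288.8]
now [395.5 295.7 209.3] yaw -5.6 t 22.12 F [-0.4 -0.4 -2.6] gf 41.4 w 0.417
(484.3, 287.9, 76.6, -5.5) [8.91, -0.09, 13.27] [0.0, -0.0, -0.1]
```

View pics/w11.png

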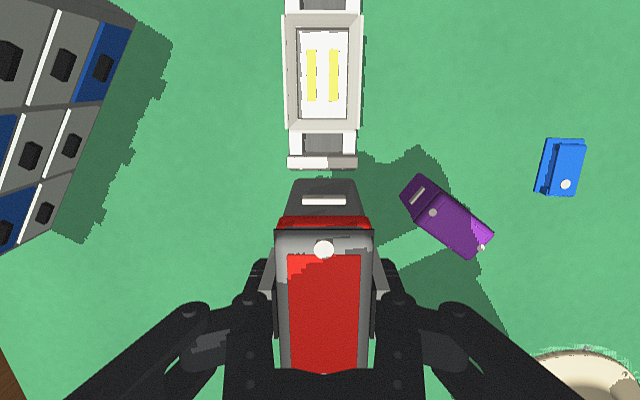

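The carriage pocket strips are centred at (322,75), in line with the tool, and the red pack is held square. I lower it in.

>>> step_arm:
  increments:
    - [[4, -0.15, 0], [0, 0, 0], 20]
    - [[8, -0.15, 2], [0, 0, 0], 20]
    - [[9.05, -0.15, 5], [0, 0, 0], 20]
    - [[9.05, -0.15, 8], [0, 0, 0], 20]
    - [[9.05, -0.15, 10], [0, 0, 0], 20]
    - [[9.05, -0.15, 11.5], [0, 0, 0], 20]
    - [[9.05, -0.15, 12.5], [0, 0, 0], 20]
    - [[9.05, -0.15, 12.8], [0, 0, 0], 20]

```text
time_s: 23.12
eef_pos: [485.4, 289.2, 81.1]
ee_rot: [0.0, 0.999, -0.048, -0.0]
force: [0.4, 0.2, -2.3]
grip_width: 0.415
grip_force: 41.3
```

>>> step_arm:
  increments:
    - [[0, 0, 0.15], [0, 0, 0], 20]
    - [[0, 0, 0.3], [0, 0, 0], 20]
    - [[0, 0, 0.35], [0, 0, 0], 20]
    - [[0, 0, 0.35], [0, 0, 0], 20]

```text
time_s: 23.62
eef_pos: [485.3, 289.4, 77.9]
ee_rot: [-0.0, 0.999, -0.048, 0.0]
force: [-0.5, -0.5, -2.6]
grip_width: 0.417
grip_force: 41.3
```

>>> step_arm:
  increments:
    - [[0, 0, 0.08], [0, 0, 0], 20]
    - [[0, 0, 0.13], [0, 0, 0], 20]
    - [[0, 0, 0.13], [0, 0, 0], 20]

```text
time_s: 24.0
eef_pos: [485.3, 289.4, 76.6]
ee_rot: [-0.0, 0.999, -0.048, 0.0]
force: [-1.1, 0.1, -0.9]
grip_width: 0.417
grip_force: 41.6
```

>>> step_arm:
  increments:
    - [[0.7, 0, 0], [0, 0, 0], 20]
    - [[1.7, 0, 0], [0, 0, 0], 20]
    - [[2.8, 0, 0], [0, 0, 0], 20]
    - [[3.9, 0, 0], [0, 0, 0], 20]
    - [[5, 0, 0], [0, 0, 0], 20]
    - [[6, 0, 0], [0, 0, 0], 20]
    - [[6.8, 0, 0], [0, 0, 0], 20]
    - [[7.4, 0, 0], [0, 0, 0], 20]

```text
time_s: 25.0
eef_pos: [559.5, 282.1, 76.6]
ee_rot: [0.0, 0.999, -0.048, 0.0]
force: [-1.5, -2.0, 2.9]
grip_width: 0.417
grip_force: 41.9
```

>>> step_arm:
  increments:
    - [[0.3, 0, 0], [0, 0, 0], 20]
    - [[0.5, 0, 0], [0, 0, 0], 20]
    - [[0.7, 0, 0], [0, 0, 0], 20]
    - [[0.8, 0, 0], [0, 0, 0], 20]
    - [[0.8, 0, 0], [0, 0, 0], 20]

```text
time_s: 25.62
eef_pos: [567.0, 281.4, 76.6]
ee_rot: [0.0, 0.999, -0.048, 0.0]
force: [-0.0, -3.6, 3.7]
grip_width: 0.412
grip_force: 42.1
```

```bash
python3 - <<'E'
from h import *
plan()
c=cap('side','side2')
im=c['img'][270:400,120:340,::-1]; cv2.imwrite('pics/side2c.png',cv2.resize(im,None,fx=3.4,fy=3.4,interpolation=cv2.INTER_CUBIC))
E
```

```text
now [567.  281.4  76.6] yaw -5.5 t 25.62 F [-0.  -3.6  3.7] gf 42.1 w 0.412
```

View pics/side2c.png

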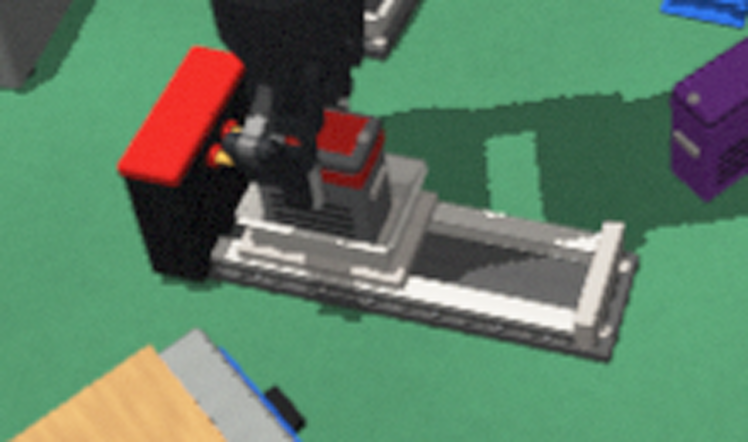

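The carriage is close to the block, and the pack presses lightly on one side wall. I ease it sideways and push on until the stop answers.

>>> step_arm:
  increments:
    - [[0.1, 0.15, 0], [0, 0, 0.5], 20]
    - [[0.2, 0.2, 0], [0, 0, 0.5], 20]
    - [[0.3, 0.25, 0], [0, 0, 0.5], 20]
    - [[0.4, 0.25, 0], [0, 0, 0.5], 20]
    - [[0.4, 0.25, 0], [0, 0, 0.5], 20]

```text
time_s: 26.3
eef_pos: [570.8, 278.7, 76.6]
ee_rot: [-0.0, 0.999, -0.053, 0.0]
force: [-1.0, 3.4, 3.1]
grip_width: 0.417
grip_force: 42.1
```

>>> step_arm:
  increments:
    - [[0.15, 0, 0], [0, 0, 0], 20]
    - [[0.3, 0, 0], [0, 0, 0], 20]
    - [[0.4, 0, 0], [0, 0, 0], 20]
    - [[0.4, 0, 0], [0, 0, 0], 20]

```text
time_s: 26.8
eef_pos: [574.8, 278.1, 76.6]
ee_rot: [-0.0, 0.999, -0.053, 0.0]
force: [-0.3, 3.0, 3.9]
grip_width: 0.417
grip_force: 42.1
```

>>> step_arm:
  increments:
    - [[0.15, 0, 0], [0, 0, 0], 20]
    - [[0.3, 0, 0], [0, 0, 0], 20]
    - [[0.3, 0, 0], [0, 0, 0], 20]

```text
time_s: 27.18
eef_pos: [577.9, 277.8, 76.6]
ee_rot: [-0.0, 0.999, -0.053, 0.0]
force: [0.3, 4.1, 4.2]
grip_width: 0.419
grip_force: 42.2
```

>>> step_arm:
  increments:
    - [[0.15, 0, 0], [0, 0, 0], 20]
    - [[0.3, 0, 0], [0, 0, 0], 20]
    - [[0.3, 0, 0], [0, 0, 0], 20]

```text
time_s: 27.55
eef_pos: [579.4, 277.6, 76.7]
ee_rot: [0.0, 0.999, -0.052, -0.001]
force: [-7.0, 3.9, 8.9]
grip_width: 0.417
grip_force: 42.9
```

```bash
python3 - <<'E'
from h import *
plan()
c=cap('side','side3')
im=c['img'][270:400,120:340,::-1]; cv2.imwrite('pics/side3c.png',cv2.resize(im,None,fx=3.4,fy=3.4,interpolation=cv2.INTER_CUBIC))
E
```

```text
now [579.4 277.6  76.7] yaw -6.0 t 27.55 F [-7.   3.9  8.9] gf 42.9 w 0.417
```

View pics/side3c.png

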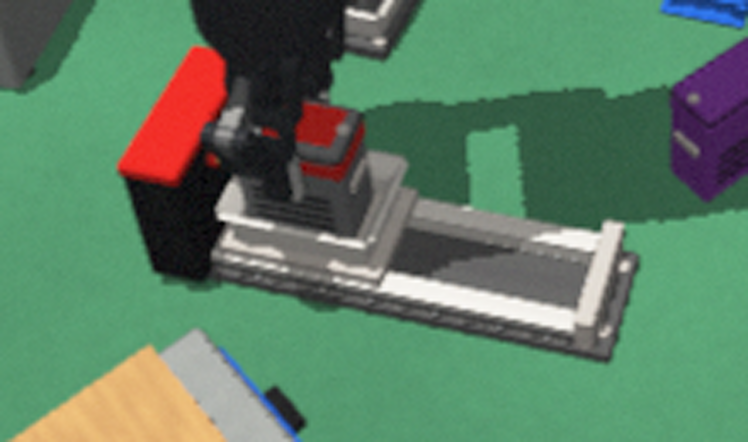

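```bash
python3 - <<'E'
from h import *
c=np.load('side3.npz')
f=lambda u,v,z: ray(c,u/3.4+120,v/3.4+270,z)
yaw=np.radians(-6.0); ex=np.array([np.cos(yaw),np.sin(yaw)])
end=f(610,345,24)[:2]
for n,u,v,z in(('carr base -x',375,283,24),('carr base +x',216,248,24),('rim -x near',378,245,62),('rim +x near',218,215,62),('rim -x far',410,160,62),('pack lid -x near',352,163,116),('pack lid -x far',364,112,116),('block near bottom',155,272,0),('block face bottom',212,280,0),('block face top',178,183,110)):
    p=f(u,v,z)[:2]; print(n,np.round(p),'rail x',round((p-end)@ex-135,1))
w=np.load('w9.npz')
E
```

```text
carr base -x [531. 313.] rail x 5.4
carr base +x [628. 303.] rail x 103.5
rim -x near [525. 314.] rail x -0.5
rim +x near [619. 307.] rail x 94.1
rim -x far [522. 255.] rail x 3.0
pack lid -x near [537. 302.] rail x 12.9
pack lid -x far [540. 267.] rail x 19.9
block near bottom [668. 307.] rail x 142.1
block face bottom [633. 308.] rail x 107.2
block face top [628. 323.] rail x 100.6
```

The reaction force and the geometry agree (carriage centre at rail x ≈ 50): it is home. I release and rise.

>>> step_arm:
  increments:
    - [[-0.2, 0, 0], [0, 0, 0], 20]
    - [[-0.2, 0, 0], [0, 0, 0], 45]
    - [[-0.2, 0, 0], [0, 0, 0], 60]
    - [[-0.2, 0, 0], [0, 0, 0], 80]
    - [[-0.2, 0, 0], [0, 0, 0], 80]
    - [[-0.2, 0, -3], [0, 0, 0], 80]
    - [[-0.2, 0, -8], [0, 0, 0], 80]
    - [[-0.2, 0, -12], [0, 0, 0], 80]

```text
time_s: 28.6
eef_pos: [578.6, 277.7, 198.5]
ee_rot: [-0.0, 0.999, -0.053, 0.0]
force: [0.0, 0.2, -0.0]
grip_width: 0.801
grip_force: 0.0
```

>>> step_arm:
  increments:
    - [[-5, 0, -1], [0, 0, 0], 80]
    - [[-10, 0, -1], [0, 0, 0], 80]
    - [[-14, 0, -1], [0, 0, 0], 80]
    - [[-15, 0, -1], [0, 0, 0], 80]
    - [[-15, 0, -1], [0, 0, 0], 80]
    - [[-15, 0, -1], [0, 0, 0], 80]

```text
time_s: 29.35
eef_pos: [430.4, 293.3, 206.4]
ee_rot: [0.0, 0.999, -0.053, 0.0]
force: [-0.3, -0.5, 0.0]
grip_width: 0.804
grip_force: 0.0
```

```bash
python3 - <<'E'
from h import *
plan()
c=cap('side','side4'); t=cap('top','top4')
a=cv2.resize(np.ascontiguousarray(c['img'][120:400,140:340,::-1]),None,fx=2,fy=2,interpolation=cv2.INTER_CUBIC)
b=cv2.resize(np.ascontiguousarray(t['img'][95:225,175:405,::-1]),(400,226))
b=cv2.copyMakeBorder(b,0,a.shape[0]-226,0,0,cv2.BORDER_CONSTANT)
cv2.imwrite('pics/fin.png',np.hstack([a,b]))
w=cap('wrist','w12')
for col,z,bx in(('red',116,(180,130,215,180)),('blue',94,(240,120,280,150)),('yellow',94,(295,116,330,150)),('white',94,(355,130,392,160))): print(col,rects(t,col,z,bx,20))
E
```

```text
now [430.4 293.3 206.4] yaw -6.1 t 29.35 F [-0.3 -0.5  0. ] gf 0.0 w 0.804
red [(array([577.5, 277. ]), np.float32(-7.5), array([23.8, 51.1], dtype=float32), array([192., 140.]))]
blue [(array([621.2,  88.5]), np.float32(-10.1), array([24.1, 51. ], dtype=float32), array([255., 130.]))]
yellow [(array([643.2, -86.6]), np.float32(11.8), array([26.4, 53.5], dtype=float32), array([311., 125.]))]
white [(array([ 601.7, -294.5]), np.float32(14.5), array([26.6, 59.5], dtype=float32), array([377., 139.]))]
```

View pics/fin.png

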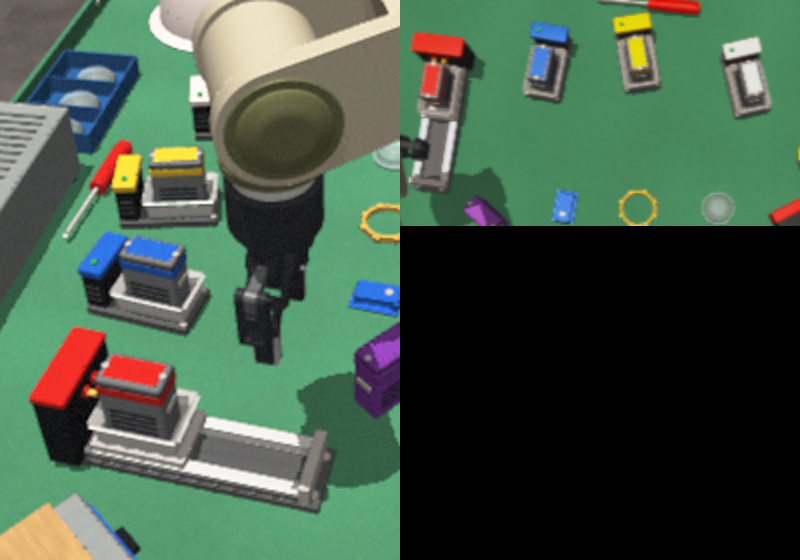

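All four packs stand in their seats and the lens is untouched. One closer look confirms the carriage stop.

```bash
python3 - <<'E'
from h import *
im=cv2.imread('pics/w12.png')[0:230,220:420]
cv2.imwrite('pics/w12c.png',cv2.resize(im,None,fx=2.6,fy=2.6,interpolation=cv2.INTER_CUBIC))
E
```

```text
(no output)
```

View pics/w12c.png

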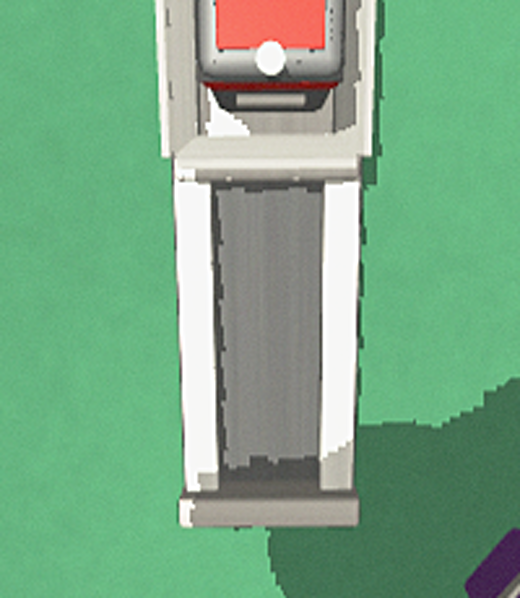

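```bash
python3 - <<'E'
from h import *
ex=np.array([np.cos(np.radians(-6)),np.sin(np.radians(-6))])
c=np.load('w12.npz'); g=lambda u,v,z:ray(c,220+u/2.6,v/2.6,z)[:2]@ex
d=np.load('w11.npz'); k=lambda u,v,z:ray(d,u,v,z)[:2]@ex
for z in(24,34): print('rail end now',z,round(g(270,526,z),1),'w11',round(k(322,169,z),1))
print('rim -x',g(270,157,62),'base -x',g(270,183,24)); 
print('w11 rim -x/+x',k(322,129.5,62),k(322,12,62),'strips c',485.7*ex[0]+288.8*ex[1])
E
```

```text
rail end now 24 363.6 w11 363.7
rail end now 34 367.2 w11 366.2
rim -x 498.2306380772011 base -x 492.0187344775817
w11 rim -x/+x 408.32712622584086 498.474586132609 strips c 452.851464388672
```

Measured here, the carriage sits at rail x ≈ 43, a little short of home and too close to the limit. I will push its back wall with the closed fingers until the stop answers.

```bash
python3 - <<'E'
from h import *
plan((495,285.6,150,-6),(495,285.6,52,-6))
E
```

```text
now [430.1 293.3 206.2] yaw -6.1 t 29.5 F [-0.6  0.1  0.6] gf 0.0 w 0.803
(495, 285.6, 150, -6) [6.54, 0.08, 5.62] [0.0, 0.0, -0.1]
(495, 285.6, 52, -6) [6.54, 0.07, 15.42] [0.0, 0.0, -0.1]
```

>>> step_arm:
  increments:
    - [[3, 0.05, 3], [0, 0, 0], 0]
    - [[6.5, 0.05, 5.6], [0, 0, 0], 0]
    - [[6.5, 0.05, 8], [0, 0, 0], 0]
    - [[6.5, 0.05, 11], [0, 0, 0], 0]
    - [[6.5, 0.05, 14], [0, 0, 0], 0]
    - [[6.5, 0.05, 15.4], [0, 0, 0], 0]
    - [[6.5, 0.05, 15.4], [0, 0, 0], 0]
    - [[6.5, 0.05, 15.4], [0, 0, 0], 0]

```text
time_s: 30.5
eef_pos: [494.7, 286.4, 53.6]
ee_rot: [-0.0, 0.999, -0.053, 0.001]
force: [0.6, -0.3, 0.2]
grip_width: -0.001
grip_force: 0.0
```

>>> step_arm:
  increments:
    - [[0.5, 0, 0], [0, 0, 0], 0]
    - [[1.0, 0, 0], [0, 0, 0], 0]
    - [[1.4, 0, 0], [0, 0, 0], 0]
    - [[1.7, 0, 0], [0, 0, 0], 0]
    - [[2.0, 0, 0], [0, 0, 0], 0]
    - [[2.0, 0, 0], [0, 0, 0], 0]

```text
time_s: 31.25
eef_pos: [514.0, 284.0, 52.5]
ee_rot: [-0.0, 0.999, -0.053, 0.0]
force: [0.6, 0.2, -0.3]
grip_width: -0.001
grip_force: 0.0
```

>>> step_arm:
  increments:
    - [[0.2, 0, 0], [0, 0, 0], 0]
    - [[0.4, 0, 0], [0, 0, 0], 0]
    - [[0.6, 0, 0], [0, 0, 0], 0]
    - [[0.8, 0, 0], [0, 0, 0], 0]
    - [[0.8, 0, 0], [0, 0, 0], 0]

```text
time_s: 31.88
eef_pos: [517.3, 283.8, 52.1]
ee_rot: [0.001, 0.999, -0.052, -0.006]
force: [-22.8, 1.0, 13.4]
grip_width: -0.001
grip_force: 11.5
```

The carriage stays put under 23 N with contact at its rim, so it is at the stop. I retreat.

>>> step_arm:
  increments:
    - [[-1, 0, 0], [0, 0, 0], 0]
    - [[-2.5, 0, 0], [0, 0, 0], 0]
    - [[-3, 0, -5], [0, 0, 0], 0]
    - [[-4, 0, -10], [0, 0, 0], 0]
    - [[-8, 0, -14], [0, 0, 0], 0]
    - [[-8, 0, -14], [0, 0, 0], 0]
    - [[-8, 0, -14], [0, 0, 0], 0]

```text
time_s: 32.75
eef_pos: [442.4, 291.5, 191.9]
ee_rot: [0.0, 0.999, -0.053, -0.0]
force: [-0.7, -1.1, -0.1]
grip_width: 0.001
grip_force: 0.0
```

```bash
python3 - <<'E'
from h import *
plan(); c=cap('wrist','w13'); t=cap('top','top5')
print(rects(t,'red',116,(180,130,215,180),20))
print(np.abs(t['img'].astype(int)-np.load('top4.npz')['img'])[95:190,175:215].max())
print(ctrl.finish_job())
E
```

```text
now [442.4 291.5 191.9] yaw -6.0 t 32.75 F [-0.7 -1.1 -0.1] gf 0.0 w 0.001
[(array([577.8, 277.3]), np.float32(-6.6), array([24. , 51.6], dtype=float32), array([192., 140.]))]
207
the job is handed in; nothing more can be done
None
```

The job is handed in at about 33 s, with no verdict returned: the yellow, blue and white packs stand in their cradles, the red pack stands in the carriage, which held firm under a 23 N push (images put it at rail x 43–50 mm), and the lens was left alone.

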